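# Start up the cap-airbrushing bench

### The job

Start up the airbrush bench in this order: first switch on the mains by pressing the raised far half of the rocker on the aluminium box until it is fully over, then push the wide key of the white extraction fan fully in, then push the large round button on the grey compressor box fully in. Leave the narrow keys and the small round button alone, pick nothing up, and leave everything lying about the bench where it is.

Things in the scene. Friction and masses are not known exactly. Their poses are not given: they have to be found in the camera images.
- mains_box: Mains switch box, fixed: plain aluminium block, 120 (its x) x 110 (its y) x 50 mm high, with one V-shaped black rocker in a white frame and a small glass jar on top. Origin: centre of its underside; x points away from its front, which faces roughly the robot (turned up to 0.4 rad), y to its left, z up. The rocker's pivot lies at x -15, y -20, z 60 mm, along y.
- mains_rocker (a joint): Angle of the rocker (rad): 0 = off (near half level, far half sloping up), 0.40 = fully on (far half level, its face 60 mm above the table, near half sloping up). Each half is 28 mm long (box x) and 26 mm wide. Stays where it is left; about 3 N near its end moves it.
- rocker_pad (a point): Point on the face of the rocker's far half, 18 mm from the pivot: where to press. It moves with the rocker: about 67 mm above the table when off, 60 mm when fully on.
- fan_box: Extraction fan, fixed: low white box, 130 x 130 x 45 mm high, round spiral grille on top, row of three grey push keys along its front edge. Origin: centre of its underside; axes as for the mains box.
- key_wide (a joint): How far the wide key is pushed in (m), 0 = out, 0.008 = fully in. Moves straight down at about 3 N and stays where it is left.
- key_wide_top (a point): Centre of the top face of the wide key (26 mm in box x, 40 mm in box y), the leftmost seen from the robot; 60 mm above the table when out, 52 mm when fully in.
- key_narrow_a (a joint): How far the middle, narrow key is pushed in (m): leave it. 26 x 18 mm; its nearer edge is 15 mm from the wide key.
- key_narrow_b (a joint): How far the right-hand narrow key is pushed in (m): leave it. 26 x 18 mm.
- air_box: Compressor control box, fixed: grey-painted block, 110 (x) x 120 (y) x 55 mm high, with a round gauge (42 mm across, 10 mm high) and two round black push buttons on top. Origin: centre of its underside; axes as for the mains box.
- start_button (a joint): How far the large button is pushed in (m), 0 = out, 0.008 = fully in. Moves straight down at about 3 N and stays where it is left.
- start_button_top (a point): Centre of the top face of the large round button, 38 mm across; 70 mm above the table when out, 62 mm when fully in.
- drain_button (a joint): How far the small round button (18 mm across, 60 mm to the left of the large one) is pushed in (m): leave it.
- deck_jar: Bystander, loose, to be left alone: small closed glass jar, 28 mm across, 36 mm tall, standing on top of the mains box. Origin: underside.
- paint_bottle: Bystander, loose, to be left alone: closed paint bottle, 32 mm across, 65 mm tall, standing on the table between two boxes. Origin: underside.
- mixing_cup: Bystander, loose, to be left alone: small open steel cup, 32 mm across, 35 mm tall, standing on the table between two boxes. Origin: underside.
- tape_roll: Bystander, loose, to be left alone: roll of paper tape, 60 mm across, 18 mm high, lying flat in front of the fan box. Origin: underside.
- airbrush: Bystander, loose, to be left alone: steel airbrush, 130 mm long, 18 mm thick, lying beyond the boxes. Origin: underside.
- screwdriver: Bystander, loose, to be left alone: screwdriver lying beyond the boxes. Origin: underside.
- brush: Bystander, loose, to be left alone: brush lying beyond the boxes. Origin: underside.

How it is judged:
On the way, in this order (a step that is already met when the one before it is completed fails the run):
1. the mains rocker is fully over, the key and button still out (value of joint mains_rocker above 0.34 rad and value of joint each of key_wide, start_button below 0.003 m), for 0.1 s.
2. then the fan's wide key is in, the start button still out (value of joint mains_rocker above 0.34 rad and value of joint key_wide above 0.0066 m and value of joint start_button below 0.003 m), for 0.1 s.
3. then the compressor's large button is in (value of joint mains_rocker above 0.34 rad and value of joint each of key_wide, start_button above 0.0066 m), for 0.1 s.
At the end, for the whole second after the job is handed in: Rocker at 0.34 rad or more of 0.40, wide key and large button each in by at least 6.6 of 8 mm, narrow keys and small button in by less than 3 mm, every loose thing within 25 mm of where it stood (all of step 3 and value of joint each of key_narrow_a, key_narrow_b, drain_button below 0.003 m and distance of each of deck_jar, paint_bottle, mixing_cup, tape_roll, airbrush, screwdriver, brush from where it was at the start of the episode below 0.025 m); the robot touches nothing.
It fails at once if the fan's wide key is pressed before the mains is on (value of joint key_wide above 0.003 m and value of joint mains_rocker below 0.34 rad).
It fails at once if the compressor's large button is pressed before the wide key is in (value of joint start_button above 0.003 m and value of joint key_wide below 0.0066 m).
It fails at once if a narrow key or the small button is pressed (value of joint any of key_narrow_a, key_narrow_b, drain_button above 0.003 m).
It fails at once if a loose thing is moved, lifted or carried off its place (distance of any of deck_jar, paint_bottle, mixing_cup, tape_roll, airbrush, screwdriver, brush from where it was at the start of the episode above 0.025 m).
It fails at once if a standing jar, bottle or cup is tipped (angle between any of deck_jar, paint_bottle, mixing_cup's own z axis and vertical above 0.5 rad).
It also fails if it takes over 58 s, if anything falls off the work surface, if the arm or the gripper's body presses on something with over 40 N, if the wrist force passes 120 N, or if a joint passes its speed limit or range.

### The arm

A 7-joint arm with a two-finger parallel gripper is mounted at the origin on the work surface. World frame = base frame: x ahead of the robot, y to its left, z up, the work surface at z = 0. Lengths are in m, angles in rad, forces in N, time in s.
With the tool pointing down it reaches from about 0.4 to 0.9 m from the base axis. Payload 5.5 kg.
Tool frame: the origin (TCP) lies between the finger pads; the fingertips stand 25 mm ahead of it and the grasp point (between the pads) lies 6 mm ahead of it (nose_length is the z of the fingertips in the tool frame, in m); z points along the fingers, y is the direction in which the jaws open and shut (so a half turn about z gives the same grasp; the last joint's range is limited). The gripper opens to 85 mm and grips with 20 to 120 N. Pads are 22 mm wide; open, the fingers measure 114 mm over their backs; the gripper's body (76 mm by 85 mm) begins 54 mm behind the grasp point. The pads swing forward as they close: fully open they stand 13 mm farther back than shut.
Start: joints at [-0.91, 0.501, -0.427, 1.55, 0.221, 1.138, -0.21], TCP at [0.252, 0.599, 0.256] pointing down, gripper open.
Joint ranges: [-2.88, 2.88], [-0.31, 2.03], [-1.54, 1.56], [0.2, 2.42], [-1.41, 4.55], [0.19, 2.02], [-2.57, 2.57]. Speed limits (rad/s): [2.57, 2.57, 3.14, 3.14, 3.14, 3.14, 3.14].

### API

Orientations are given as a unit quaternion [w, x, y, z].
In Python, from cell import * gives the robot as it stands. Calls block until the motion is done:
- movep(position, orientation): joint-space move of the TCP to a pose.
- line_to(position, speed=0.15, orientation=None, guard=None): straight line of the TCP; orientation=None keeps the orientation; speed is the mean speed in m/s. With guard (N) it stops when the force on the tool has changed by that much, and returns True; else False.
- movej(angles): joint-space move.
- gripper_to(opening, squeeze=None): finger opening in m; squeeze is the grip in N (None keeps the last); returns when the fingers have stopped.
- sleep(seconds).
- inverse_kinematics(position, orientation): joint angles nearest the present ones, or None.
- grab_frame(name): name is "scene" or "top" or "wrist"; returns (picture, depth): 420x560x3 uint8, red, green, blue; 420x560 float32, m along the optical axis (not along the pixel's ray), 0 where there is no reading.
- get_calibration(name): a dict with "intrinsics" (3x3 intrinsics, pixels), "pose" (4x4, takes a point from camera to world coordinates). Camera axes: x right, y down, z forward; pixel columns grow to the right and rows downward; lengths in m; the calibration is good to about 2 mm. A picture is of the moment at which its call begins: read the wrist's pose just before it. get_calibration takes no time and is no camera call; for the wrist camera it gives the pose at the moment of the call.
A pose or a line that the arm cannot do raises IKError and nothing moves.
- close_job(): hands the job in, once; it reports no verdict.
Readings, each from a call of its own:
- current_clock(): time.
- current_joint_positions(): joint angles.
- current_qd(): joint speeds.
- current_joint_torque(): joint torques, N m.
- current_ee_pos(): TCP position.
- current_eef_rot(): TCP orientation.
- current_ft_force(): force on the tool from outside, world axes, zero at the start.
- current_torque(): the same for the moment, N m.
- current_finger_gap(): finger opening in m.
Only numpy, scipy, OpenCV 4.12 (cv2) and the standard library are available. Lean on these libraries where they do the work, as an engineer would, in place of code of your own. Each camera call takes 0.05 s, during which the arm holds its last target. There are 200 camera calls.

## Working session

There is one attempt and no reset: what is moved stays moved. The work goes in short steps, each a Python script; the robot and the scene stay as the last script left them, time stands still between calls to the robot, and variables do not carry over. Pictures are saved under pics/ and viewed, about 8 in all and at most 12, crops included, and the job is handed in when it is done.

```bash
mkdir -p pics; cat > h.py <<'E'
from cell import *
import numpy as np, cv2
def cloud(name):
    c=get_calibration(name); K=np.array(c["intrinsics"]);T=np.array(c["pose"])
    im,d=grab_frame(name)
    v,u=np.mgrid[:420,:560]
    P=np.stack([(u-K[0,2])/K[0,0]*d,(v-K[1,2])/K[1,1]*d,d],-1)@T[:3,:3].T+T[:3,3]
    P[d==0]=np.nan
    return im,P
E
python3 - <<'E'
from h import *
for n in("top","scene"):
    im,P=cloud(n); np.savez(f"{n}.npz",im=im,P=P); cv2.imwrite(f"pics/{n}0.png",im[...,::-1])
    print(n,np.array(get_calibration(n)["pose"]).round(3).tolist(),get_calibration(n)["intrinsics"])
print(current_clock(),current_eef_rot())
E
```

```text
top [[-0.007, -0.985, 0.172, 0.41], [-1.0, 0.011, 0.017, 0.013], [-0.019, -0.172, -0.985, 0.896], [0.0, 0.0, 0.0, 1.0]] [[400.65553211   0.         283.08002493]
 [  0.         400.65553211 214.89892354]
 [  0.           0.           1.        ]]
scene [[0.802, 0.4, -0.444, 0.933], [0.597, -0.561, 0.573, -0.438], [-0.02, -0.724, -0.689, 0.621], [0.0, 0.0, 0.0, 1.0]] [[383.73255501   0.         277.81024867]
 [  0.         383.73255501 205.27322242]
 [  0.           0.           1.        ]]
0.1 [-1.86131724e-04  1.97581769e-01  9.80285988e-01 -8.90010438e-04]
```

View pics/top0.png

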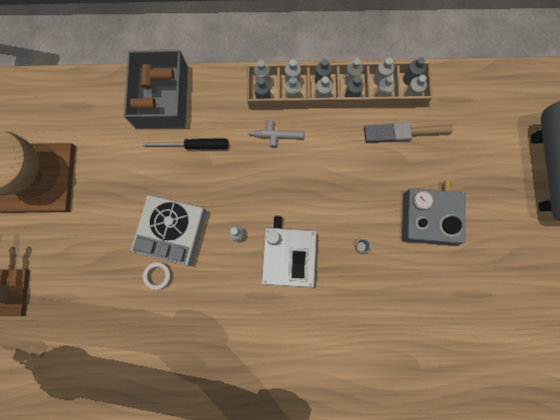

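View pics/scene0.png

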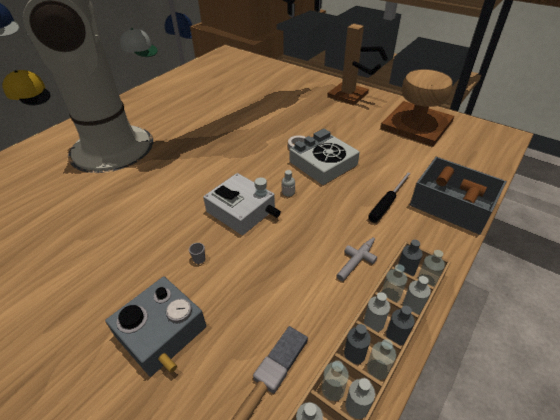

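The top view shows the fan at about (168,232) with its wide key at (145,244). The mains box is at (290,258), rocker (298,264), jar (273,238). The compressor is at (435,216), large button (452,225), small one (422,224). Next I'll measure positions from depth and enlarge the image.

```bash
python3 - <<'E'
from h import *
Z=np.load("top.npz");P=Z["P"];im=Z["im"]
def blob(name,u0,v0,u1,v1,zl,zh):
    p=P[v0:v1,u0:u1].reshape(-1,3);p=p[(p[:,2]>zl)&(p[:,2]<zh)]
    r=cv2.minAreaRect((p[:,:2]*1000).astype(np.float32))
    print(name,len(p),"mean",p.mean(0).round(4),"rect",np.round(r[0],1),np.round(r[1],1),round(r[2],1),"zmed",np.median(p[:,2]).round(4))
blob("fan",125,190,212,270,.038,.075)
blob("mains",255,222,325,295,.043,.056)
blob("air",395,182,475,250,.048,.08)
blob("airtop",395,182,475,250,.048,.059)
def px(u,v): print((u,v),P[v,u].round(4))
for q in [(145,244),(161,249),(177,254),(452,225),(422,224),(424,200),(298,256),(298,271),(273,238)]: px(*q)
def darkc(name,u0,v0,u1,v1,t,zl):
    s=im[v0:v1,u0:u1].max(-1)<t; p=P[v0:v1,u0:u1][s];p=p[p[:,2]>zl]
    r=cv2.minAreaRect((p[:,:2]*1000).astype(np.float32)); print(name,len(p),p.mean(0).round(4),np.round(r[0],1),np.round(r[1],1),round(r[2],1))
darkc("start",438,212,466,238,50,.055);darkc("drain",414,216,430,231,50,.055);darkc("rocker",286,246,310,284,50,.052)
c=[cv2.resize(im[v:v+75,u:u+90],None,fx=4.4,fy=4.4,interpolation=cv2.INTER_CUBIC) for u,v in((125,195),(245,218),(393,180))]
for k,(u,v) in enumerate(((125,195),(245,218),(393,180))):
    z=P[v:v+75,u:u+90,2]; 
zc=[cv2.applyColorMap(np.clip(np.nan_to_num(cv2.resize(P[v:v+75,u:u+90,2],None,fx=2.9,fy=2.9,interpolation=0))*2550,0,255).astype(np.uint8),2) for u,v in((125,195),(245,218),(393,180))]
a=np.hstack([cv2.resize(x[...,::-1],(264,220)) for x in c]);b=np.hstack([cv2.resize(x,(264,220)) for x in zc])
cv2.imwrite("pics/crop.png",np.vstack([a,b]))
E
```

```text
fan 3569 mean [0.5297 0.2767 0.0485] rect [531.3 278.9] [130.8 130.2] 76.2 zmed 0.047
mains 2389 mean [0.4679 0.017  0.051 ] rect [468.9  16. ] [110. 120.] 86.2 zmed 0.0509
air 2956 mean [ 0.5523 -0.2954  0.0585] rect [ 554.1 -297.6] [120.4 110.7] 84.7 zmed 0.0564
airtop 2205 mean [ 0.5518 -0.2968  0.0556] rect [ 554.1 -297.6] [120.4 110.7] 84.7 zmed 0.0557
(145, 244) [0.4965 0.3187 0.062 ]
(161, 249) [0.486  0.2854 0.0591]
(177, 254) [0.475  0.2506 0.0612]
(452, 225) [ 0.5292 -0.3215  0.0697]
(422, 224) [ 0.5319 -0.2599  0.0699]
(424, 200) [ 0.5834 -0.2687  0.0661]
(298, 256) [ 0.4681 -0.0022  0.0689]
(298, 271) [ 0.4377 -0.0019  0.0611]
(273, 238) [0.5037 0.0484 0.0873]
start 254 [ 0.5297 -0.3204  0.0698] [ 531.2 -321.3] [33.9 33.7] 40.9
drain 53 [ 0.5353 -0.2616  0.0689] [ 535.6 -261.6] [13.1 14.1] 77.3
rocker 297 [ 0.4509 -0.0023  0.0633] [451.3  -2.3] [23.3 52.9] 86.2
```

View pics/crop.png

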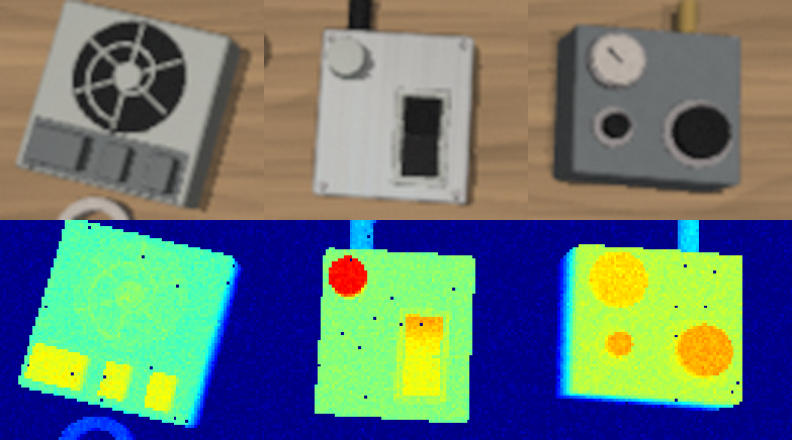

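Crops: the rocker's far half is raised (upper dark part, crop (424,325) in the depth view). The three fan keys sit along the near edge with the wide one leftmost, and the large button is right of the small one. The box sizes come out at 130x130, 110x120 and 120x110 mm, matching the given values. Now I'll refine the key centre and press the rocker.

```bash
cat >> h.py <<'E'
def q(psi): return [0,-np.sin(psi/2),np.cos(psi/2),0]
def press(xy,psi,hover,tip_end,guard=15):
    movep([*xy,hover],q(psi))
    line_to([*xy,tip_end+.025+.02],.12)
    g=line_to([*xy,tip_end+.025-.004],.02,guard=guard)
    print("guard",g,"tip",np.round(np.array(current_ee_pos())-[0,0,.025],4),"F",np.round(current_ft_force(),1))
    line_to([*xy,hover],.15)
    print("t",current_clock())
E
python3 - <<'E'
from h import *
Z=np.load("top.npz");P=Z["P"]
m=np.zeros((420,560),np.uint8);m[190:270,125:212]=(P[190:270,125:212,2]>.0545)
n,l,s,c=cv2.connectedComponentsWithStats(m)
for i in range(1,n):
    if s[i,4]>50:
        p=P[l==i];r=cv2.minAreaRect((p[:,:2]*1000).astype(np.float32));print(s[i,4],p.mean(0).round(4),np.round(r[0],1),np.round(r[1],1),round(r[2],1))
gripper_to(0.0,20); print(current_clock(),current_finger_gap())
press([.4705,-.0045],-.066,.20,.060)
movep([.4705,.15,.25],q(-.1))
im,P=cloud("top"); np.savez("top1.npz",im=im,P=P)
for v in range(250,280,3): print(v,P[v,296:300].mean(0).round(4),end=' ')
cv2.imwrite("pics/t1.png",im[...,::-1])
cv2.imwrite("pics/t1c.png",cv2.resize(im[200:310,230:350],None,fx=5,fy=5)[...,::-1])
E
```

```text
241 [0.4955 0.3217 0.0606] [495.8 322.7] [41.1 25.8] 75.7
111 [0.485  0.2794 0.0604] [485.1 279.9] [17.6 25.8] 78.4
113 [0.4768 0.2465 0.0606] [477.  246.9] [18.1 25.6] 75.7
0.8667 0.00012449346092132315
guard True tip [ 0.4718 -0.0045  0.06  ] F [-0.8  0.4  8.1]
t 5.9833
250 [ 0.4817 -0.0016  0.0539] 253 [ 0.475  -0.0014  0.0598] 256 [ 0.4686 -0.0012  0.0622] 259 [ 0.4624 -0.0012  0.0611] 262 [ 0.4563 -0.0011  0.0606] 265 [ 0.45  -0.001  0.062] 268 [ 0.4438 -0.0009  0.0637] 271 [ 0.4375 -0.0007  0.0684] 274 [ 0.4314 -0.0006  0.0706] 277 [ 0.4254 -0.0006  0.0684]
```

View pics/t1.png

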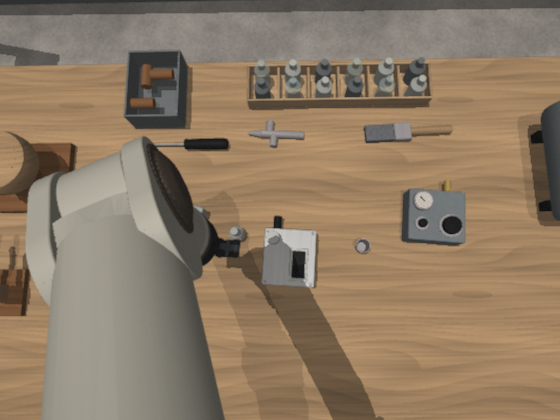

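The arm is over the fan. The rocker at (298,264) is visible, with its near half now raised. I'll fit both slopes before touching the key.

```bash
cat >> h.py <<'E'
def rocker(P):
    p=P[235:295,280:315].reshape(-1,3)-[.4525,-.003,0]; c,s=np.cos(.066),-np.sin(.066)
    x=c*p[:,0]+s*p[:,1]; y=-s*p[:,0]+c*p[:,1]
    for n,a,b in(("far",.003,.025),("near",-.025,-.003)):
        k=(x>a)&(x<b)&(abs(y)<.009); f=np.polyfit(x[k],p[k,2],1); r=p[k,2]-np.polyval(f,x[k])
        print(n,k.sum(),"angle",np.arctan(f[0]).round(3),"z@pivot",f[1].round(4),"res",r.std().round(4))
E
python3 - <<'E'
from h import *
for f in("top.npz","top1.npz"): rocker(np.load(f)["P"])
E
```

```text
far 96 angle 0.411 z@pivot 0.0601 res 0.0015
near 95 angle 0.01 z@pivot 0.0612 res 0.0013
far 96 angle -0.015 z@pivot 0.0608 res 0.0015
near 92 angle -0.419 z@pivot 0.0605 res 0.0014
```

The rocker is fully over, with the far half level and the near half at -0.42 rad. Next is the wide key, then a check.

```bash
python3 - <<'E'
from h import *
press([.4957,.3222],-.245,.20,.052)
movep([.530,-.321,.22],q(-.085))
im,P=cloud("top"); np.savez("top2.npz",im=im,P=P)
Z=np.load("top.npz")["P"]
for n,(x,y) in dict(wide=(.4957,.3222),a=(.485,.2797),b=(.4769,.2468)).items():
    k=np.hypot(Z[...,0]-x,Z[...,1]-y)<.008; print(n,np.nanmedian(Z[k][:,2]).round(4),np.nanmedian(P[k][:,2]).round(4),np.nanmean((P-Z)[k][:,2]).round(4))
rocker(P); print(current_clock())
cv2.imwrite("pics/t2.png",im[...,::-1])
E
```

```text
guard True tip [0.4957 0.3222 0.052 ] F [-0.9 -0.9  7.3]
t 10.4167
wide 0.0612 0.0532 -0.0081
a 0.0606 0.061 0.0003
b 0.0612 0.0607 -0.0005
far 95 angle -0.021 z@pivot 0.0613 res 0.0014
near 91 angle -0.407 z@pivot 0.0609 res 0.0015
12.7667
```

View pics/t2.png

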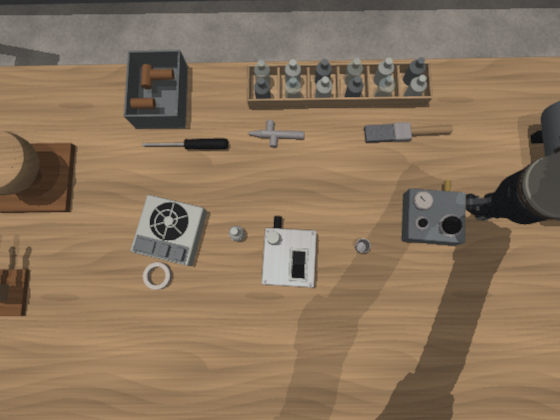

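The wide key (145,244) is in by 8.1 mm. The narrow keys are unchanged and every loose item is where it was. Now the large button.

```bash
python3 - <<'E'
from h import *
press([.5305,-.321],-.085,.20,.062)
movep([.45,.16,.30],q(0))
im,P=cloud("top")
Z=np.load("top.npz")["P"]
for n,(x,y,r) in dict(start=(.5305,-.321,.012),drain=(.5335,-.261,.006)).items():
    k=np.hypot(Z[...,0]-x,Z[...,1]-y)<r; print(n,np.nanmedian(Z[k][:,2]).round(4),np.nanmedian(P[k][:,2]).round(4),np.nanmean((P-Z)[k][:,2]).round(4))
rocker(P); print(current_clock(),np.round(current_ft_force(),1),current_ee_pos())
cv2.imwrite("pics/t3.png",im[...,::-1])
E
```

```text
guard True tip [ 0.5305 -0.321   0.062 ] F [-1.4  1.5  6.5]
t 15.8083
start 0.0705 0.0629 -0.008
drain 0.0692 0.0696 0.0006
far 97 angle 0.009 z@pivot 0.061 res 0.0013
near 94 angle -0.394 z@pivot 0.0612 res 0.0015
17.6667 [-0.3 -0.   0.2] [0.45054306 0.15881341 0.29969057]
```

View pics/t3.png

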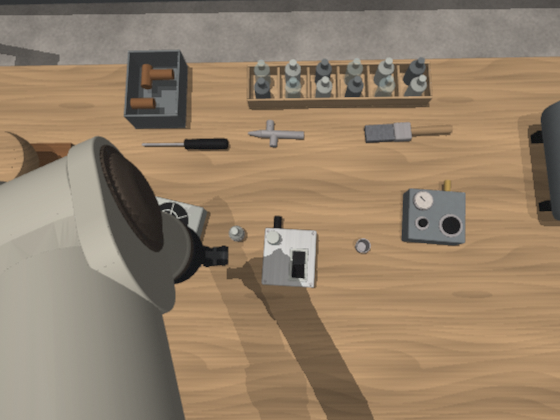

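The large button (452,225) is in by 8 mm and the small one is unchanged. The bottle, cup, jar and tools that can be seen are in place. The arm is clear at 0.3 m, so I'm handing in.

```bash
python3 -c "
from h import *
sleep(.3); print(close_job(), current_clock())"
```

```text
the job is handed in; nothing more can be done
the job is handed in; nothing more can be done
```

The bench is started up and the job handed in at about 18 s of the 58 s allowed. With the gripper closed, I pressed the rocker, then the wide fan key, then the large compressor button, each slowly with a force stop. I checked each from the top camera before moving to the next.

| Control | Last check | Needed |
|---|---|---|
| Mains rocker | about 0.39–0.42 rad across the three checks (far half level) | at least 0.34 rad |
| Wide key | in 8.1 mm | at least 6.6 mm |
| Large button | in 8.0 mm | at least 6.6 mm |
| Narrow keys | moved 0.5 mm or less (noise) | less than 3 mm |
| Small button | moved 0.6 mm (noise) | less than 3 mm |

- **Loose things:** all seven looked unmoved in the pictures; I did not measure their positions.
- **Not rechecked:** the arm hid the fan keys and tape roll in the last picture. They were last seen, and in order, just before the button press, and the arm stayed high above them after that.
- **Checks that failed or disagreed:** none.

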